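# Find the loaded grinding jar by its weight and hold it in the mill's clamp

## Task

Two grinding jars that look the same stand closed in the jar block: one holds a heavy hard-metal ball, the other a light plastic one. Lift the left jar (as the robot sees it) clear of the block, keep it still for a moment to feel its weight and set it back in its socket, then lift the right one in the same way; the lighter jar ends standing in its own socket. Lower the heavier jar upright between the open jaws of the bench mill without standing it on the bed, press it against the sprung V-jaw until that has gone back about 5 mm, and finish while still holding it there, ready for a colleague to wind in the hand wheel; disturb nothing else on the bench.

Things in the scene. Friction and masses are not known exactly. Their poses are not given: they have to be found in the camera images.
- jar_left: closed steel grinding jar in the left socket of the jar block (larger y): a plain upright cylinder, diameter 50 mm, height 78 mm, knurled lid of the same diameter from 50 mm up; origin at the centre of its underside, z up. A loose ball is hidden inside. In all 0.17 to 0.22 kg with the light ball, 0.35 to 0.40 kg with the heavy one; either jar may be the heavy one
- jar_right: the other jar, the same in shape, size and look, in the right socket of the jar block (smaller y); origin at the centre of its underside, z up. Of a jar in the block the upper 50 mm stand free to grasp
- jar_block: fixed grey plastic block, 80 (x) x 180 (y) x 38 mm high, with two round blind sockets, diameter 53 mm (1.5 mm of play round a jar), 28 mm deep, centres 48 mm either side of the middle along its y; origin at the centre of its underside. It may stand left or right of the mill, turned by up to 0.3 rad
- socket_left (a point): centre of the floor of the left socket, 10 mm above the bench: where the underside of jar_left stands
- socket_right (a point): centre of the floor of the right socket, 10 mm above the bench: where the underside of jar_right stands
- mill: small fixed bench mill with an open jar clamp: bed 300 x 130 mm, its top 14 mm above the bench; screw with black hand wheel and pressure pad in front, sprung V-jaw behind, white drive housing 89 mm high from x = 69 mm on. Origin on the bench under the axis of a jar that just touches the V-jaw; x points from hand wheel to V-jaw (the way to press), z up. Turned by up to 0.3 rad
- jar_entry (a point): point in the mill frame at x = -12 mm, y = 0, z = 26 mm, between the open jaws: a jar lowered straight down with its underside centre here is 10 mm clear of the V-jaw, 18 mm clear of the fixed pressure pad and 12 mm above the bed. Wheel, pad and jaws stay below 72 mm above the bench, so hold the jar by its upper half
- jaw_touch (a point): point in the mill frame at x = 0, y = 0, z = 26 mm: centre of the underside of a jar that just touches the V-jaw, at the same height. The V-jaw meets a jar whose underside is 17 to 42 mm above the bench
- mill_jaw (a joint): travel of the steel V-jaw (upright 120 degree V, 72 mm wide, from 32 to 61 mm above the bench) along the mill's +x against light springs, in m: 0 = resting forward, 0.010 = stop; 0.4 N per mm. The V centres the jar in y. About 0.005 is wanted
- jaw_face (a point): point of the V-jaw 25 mm along the mill's +x from the axis of a touching jar, 45 mm above the bench; it moves with the jaw
- weighing_bottle: bystander: loose open low glass weighing bottle, 61 mm in diameter, 27 mm high, between the jar block and the mill; origin at the centre of its underside
- sample_jar_1: bystander: loose open glass jar, 52 mm in diameter, 90 mm high, at the left; origin at the centre of its underside
- mortar: bystander: loose white porcelain mortar, 68 mm in diameter, 44 mm high, at the left; origin at the centre of its underside
There are look-alikes about, which are no part of the job. Leave any purple or red look-alike of the jar_right alone.

How it is judged:
By the outcome, as a careful person would: the job done as asked, in the order asked, and still so for the second after the job is handed in, while the arm keeps its last pose, push and grip.
It also fails if it takes over 53 s, if anything falls off the work surface, if the arm or the gripper's body presses on something with over 40 N, if the wrist force passes 120 N, or if a joint passes its speed limit or range.

## Robot

A 6-joint arm with a two-finger parallel gripper is mounted at the origin on a cart in front of the work surface, level with it; the furniture and walls round the work are solid. World frame = base frame: x ahead of the robot, y to its left, z up, the work surface at z = 0. Lengths are in m, angles in degrees, forces in N, time in s.
With the tool pointing down it reaches from about 0.3 to 0.75 m from the base axis. Payload 8.5 kg.
Tool frame: the origin (TCP) lies between the finger pads; the fingertips stand 25 mm ahead of it and the grasp point (between the pads) lies 6 mm ahead of it; x points along the fingers, y is the direction in which the jaws open and shut, and the axes are right-handed (so a half turn about x gives the same grasp; the last joint's range is limited). The gripper opens to 85 mm and grips with 20 to 120 N. Pads are 22 mm wide; open, the fingers measure 114 mm over their backs; the gripper's body (76 mm by 85 mm) begins 54 mm behind the grasp point. The pads swing forward as they close: fully open they stand 13 mm farther back than shut.
Start: joints at [61.461, 21.807, 74.336, -0, 83.858, -12.336], TCP at [0.153, 0.528, 0.256] pointing down, gripper open.
Joint ranges: [-178.18, 178.18], [-50.72, 133.34], [12.68, 142.11], [-81.47, 261.47], [9.98, 163.14], [-165.26, 165.26]. Speed limits (degrees/s): [136.94, 136.94, 180, 180, 180, 180].

## Interface

Orientations are given as a 3x3 rotation matrix whose columns are the frame's x, y, z axes.
In Python, from rig import sensors, get_image, workorder gives the robot as it stands.
- The arm moves only by the tool arm_command, never from a script. Its argument "plan" is a list that holds one entry, the list of rows, each a list of 6 numbers: the shift along the tool's x, y, z in units of 25 mm (1.0 is 25 mm), then the turn, a rotation vector about the tool's x, y, z in units of 6 degrees (1.0 is 6 degrees). In form: [[[dx, dy, dz, ax, ay, az], ...]]. A call has 1 to 10 rows; each row is the pose to reach, as a shift and turn from the pose commanded when the call began, along the tool's axes at that moment; what a row does not reach only later rows make up. A row lasts 1/10 s, in which the tool goes at most 50 mm and 8.59 degrees, less where a joint would pass 70% of its speed; a pose out of reach is approached as far as the arm can. A call with a gripper value outside its range is refused whole. "jaw" is the closure, from 0 (fully open) to 1 (shut), set as the call begins (left out, the last holds). The fingers move at their own pace and stop on an object; "newtons" is the grip in N (left out, the last holds). Time passes only in rows, so rows that repeat a pose let the fingers close. It gives the time, the measured TCP pose, the force and the opening at its end, in the units of the state.
- sensors.observe(): the state, without advancing time (a new reading comes with each control period).
- get_image(name): name is "scene" or "top" or "wrist"; returns a dict with "img" (420x560x3 uint8, red, green, blue), "fx", "fy", "cx", "cy" (pixels), "T" (4x4, takes a point from camera to world coordinates). Camera axes: x right, y up, looking along -z (the intrinsics and any distortion apply to the point x, -y, -z); pixel columns grow to the right and rows downward; lengths in m; the calibration is good to about 2 mm. A picture is of the moment at which its call begins. There is no depth.
- workorder.close_job(): hands the job in, once; it reports no verdict.
The state is a dict: "time_s": time; "q": joint angles; "qvel": joint speeds; "joint_efforts": joint torques, N m; "position": TCP position; "tool_rot": TCP orientation; "ft_force": force on the tool from outside, world axes, zero at the start; "wrist_torque": the same for the moment, N m; "grip_width": finger opening in m.
Only numpy, scipy, OpenCV 4.12 (cv2) and the standard library are available. Lean on these libraries where they do the work, as an engineer would, in place of code of your own. Each camera call takes 0.05 s, during which the arm holds its last target. There are 200 camera calls.

## Working session

There is one attempt and no reset: what is moved stays moved. The work goes in short steps, Python scripts to look and compute and a tool call to move; the robot and the scene stay as the last step left them, time stands still between calls to the robot, and variables do not carry over. Pictures are saved under pics/ and viewed, about 8 in all and at most 12, crops included, and the job is handed in when it is done.

Besides the shell and the picture viewer there is one more tool, called by a JSON object that holds its "api" and its "payload", one argument or row to a line. arm_command: Moves the arm, as the interface text tells. Its arguments: {"type":"object","properties":{"plan":{"type":"array","items":{"type":"array","items":{"type":"array","items":{"type":"number"}}}},"jaw":{"type":"number"},"newtons":{"type":"number"}},"required":["plan"]}

```bash
mkdir -p pics; ls
python3 - <<'E'
from rig import sensors,get_image
import cv2,numpy as np
s=sensors.observe()
for k,v in s.items(): print(k,np.round(v,4).tolist())
for n in ["scene","top"]:
    d=get_image(n); np.savez(f"pics/{n}0.npz",**d); cv2.imwrite(f"pics/{n}0.png",cv2.cvtColor(d["img"],cv2.COLOR_RGB2BGR))
    print(n,d["fx"],d["cx"],d["cy"],[k for k in d],np.round(d["T"],3).tolist())
E
```

```text
pics
time_s 0.0
q [61.4621, 21.8408, 74.3884, -0.0017, 83.8578, -12.3349]
qvel [0.0563, 0.0873, 0.0237, 0.0061, -0.015, 0.0885]
joint_efforts [0.0024, -44.846, -23.128, -0.0001, 0.0048, -0.0]
position [0.1533, 0.5279, 0.2557]
tool_rot [[-0.0007, 0.279, 0.9603], [-0.0013, 0.9603, -0.279], [-1.0, -0.0015, -0.0003]]
ft_force [-0.323, -0.7206, 0.0459]
wrist_torque [0.0318, 0.0489, 0.0129]
grip_width 0.0853
scene 379.9074625349776 272.3916475343267 215.44419792687722 ['img', 'fx', 'fy', 'cx', 'cy', 'T'] [[0.792, 0.374, -0.483, -0.056], [-0.611, 0.512, -0.605, -0.549], [0.021, 0.773, 0.634, 0.761], [0.0, 0.0, 0.0, 1.0]]
top 426.029940154641 281.91118318768633 208.9923774687289 ['img', 'fx', 'fy', 'cx', 'cy', 'T'] [[0.015, 0.99, -0.139, 0.334], [-1.0, 0.015, -0.002, 0.123], [0.0, 0.139, 0.99, 1.197], [0.0, 0.0, 0.0, 1.0]]
```

View pics/scene0.png

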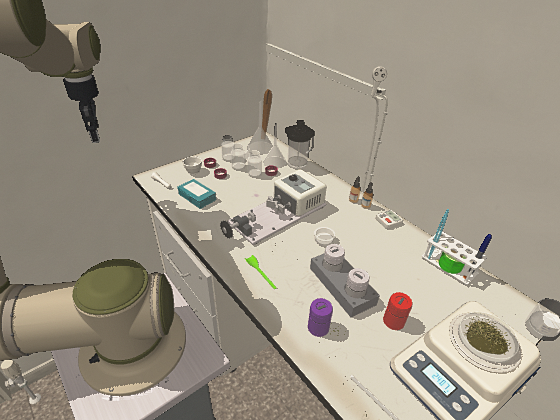

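View pics/top0.png

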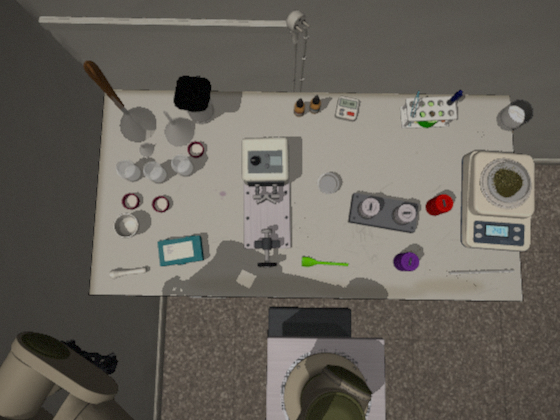

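The top view shows the block at about (385,211), with the left jar at (371,207) and the right jar at (406,213). The mill is at (267,195) with its wheel at (267,245) and housing at (265,160), and the weighing bottle is at (330,183). The purple (406,261) and red (440,204) jars are look-alikes and stand outside the block, so I'll leave them alone. One enlarged crop will confirm this.

```bash
cat > h.py <<'E'
import numpy as np,cv2
from rig import sensors,get_image
def ray(d,px):
    p=np.atleast_2d(np.array(px,float)); T=np.array(d["T"])
    v=np.c_[(p[:,0]-d["cx"])/d["fx"],-(p[:,1]-d["cy"])/d["fy"],-np.ones(len(p))]@T[:3,:3].T
    return T[:3,3],v
def onz(d,px,z):
    o,v=ray(d,px); return (o+v*((z-o[2])/v[:,2])[:,None])[:,:2]
def proj(d,P):
    T=np.array(d["T"]); c=(np.atleast_2d(P)-T[:3,3])@T[:3,:3]
    return np.c_[d["cx"]+d["fx"]*c[:,0]/-c[:,2], d["cy"]-d["fy"]*c[:,1]/-c[:,2]]
def load(n):
    return {k:v for k,v in np.load(f"pics/{n}.npz").items()}
E
python3 - <<'E'
from h import *
d=load("top0"); im=cv2.cvtColor(d["img"],cv2.COLOR_RGB2BGR)
cv2.imwrite("pics/crop1.png",cv2.resize(im[130:280,230:430],None,fx=4,fy=4,interpolation=cv2.INTER_CUBIC))
E
```

```text
(no output)
```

View pics/crop1.png

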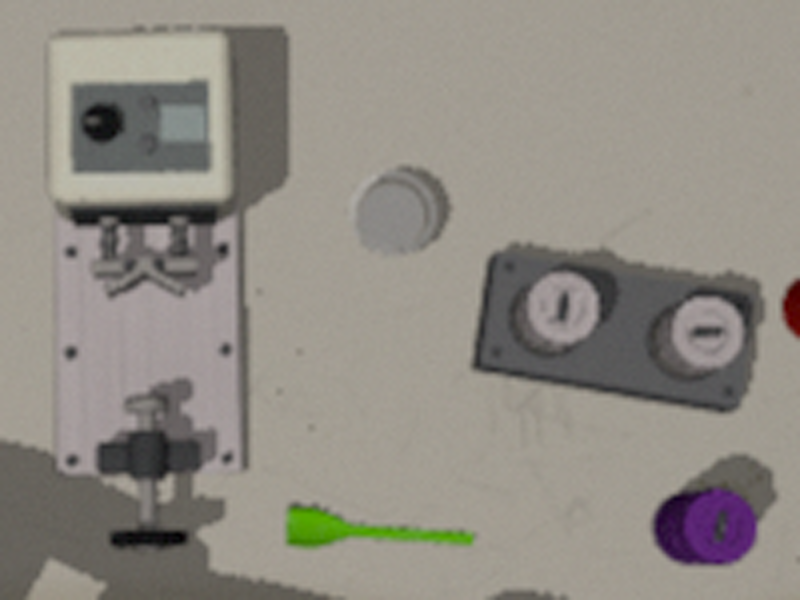

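The crop confirms it. The steel jars in the block have lids at crop (563,310) and (706,332). The V-jaw apex is at (147,262) and the pad at (145,403). The next step is to measure these points.

Run:
```python
from h import *
d=load("top0")
c=lambda *p:[[(u+.5)/4-.5+230,(v+.5)/4-.5+130] for u,v in p]
np.set_printoptions(precision=4,suppress=True)
print("lids",onz(d,c((563,310),(706,332)),.088))
b=onz(d,c((490,250),(475,368),(728,408)),.038); print("block cor",b, np.linalg.norm(b[1]-b[0]),np.linalg.norm(b[2]-b[1]))
print("bed",onz(d,c((57,215),(57,470),(245,468),(243,215)),.014))
print("house front top",onz(d,c((50,203),(232,203)),.089))
print("V apex",onz(d,c((147,262),(105,290),(188,290)),.061),"pad",onz(d,c((145,403),),.06))
print("bottle",onz(d,c((400,210),),.0135))
# gray block mask & bed lines
im=cv2.cvtColor(d["img"],cv2.COLOR_RGB2HSV)[130:280,230:430]
v=im[:,:,2]; m=((v>60)&(v<105)&(im[:,:,1]<40)).astype(np.uint8)
m[:, :115]=0; m[:,192:]=0;m[:55]=0;m[105:]=0
cs=max(cv2.findContours(m,0,2)[0],key=cv2.contourArea); r=cv2.minAreaRect(cs); bp=cv2.boxPoints(r)+[230,130]
print("rect",onz(d,bp,.038)); 
g=d["img"].astype(int).sum(2)
# pinkness = R-G for bed
pk=(d["img"][:,:,0].astype(int)-d["img"][:,:,1]); pb=(d["img"][:,:,2].astype(int)-d["img"][:,:,1])
M=((pb>2)&(g>250)).astype(np.uint8)[130:280,230:300]
for row in range(60,116,6):
    x=np.where(M[row])[0]; 
    if len(x): print(row+130,x.min()+230,x.max()+230)
```

```text
lids [[ 0.4985 -0.1079]
 [ 0.4853 -0.2016]]
block cor [[ 0.547  -0.0685]
 [ 0.4648 -0.0576]
 [ 0.44   -0.2299]] 0.08289319032003445 0.17414040641528958
bed [[0.572  0.2336]
 [0.3921 0.2287]
 [0.3955 0.0985]
 [0.5739 0.1021]]
house front top [[0.5649 0.2314]
 [0.5667 0.1108]]
V apex [[0.531  0.1674]
 [0.5114 0.1954]
 [0.5123 0.1394]] pad [[0.4355 0.1669]]
bottle [[ 0.5793 -0.009 ]]
rect [[ 0.4637 -0.0542]
 [ 0.5583 -0.0705]
 [ 0.529  -0.2598]
 [ 0.4351 -0.2415]]
208 270 270
214 283 283
226 252 252
232 255 255
```

```bash
cat >> h.py <<'E'
def to(x,y,z,yaw):
    s=sensors.observe(); R=np.array(s["tool_rot"]).reshape(3,3); p=np.array(s["position"])
    c,sn=np.cos(np.radians(yaw)),np.sin(np.radians(yaw))
    X=np.array([0,0,-1.]);Y=np.array([c,sn,0]);G=np.c_[X,Y,np.cross(X,Y)]
    from scipy.spatial.transform import Rotation as Ro
    sh=R.T@(np.array([x,y,z])-p)/.025; a=Ro.from_matrix(R.T@G).as_rotvec(degrees=True)/6
    print("shift",sh.round(2).tolist(),"turn",a.round(2).tolist(),"now",p.round(4).tolist(),"t",s["time_s"],"F",np.round(s["ft_force"],2).tolist(),"w",s["grip_width"])
E
python3 -c "
from h import *
to(.495,-.108,.2,-8)"
```

```text
shift [2.25, -20.61, 20.22] turn [13.63, 0.01, 0.01] now [0.1534, 0.528, 0.2558] t 0.1 F [-0.21, 0.67, 0.14] w 0.08563252747296837
```

{"api": "arm_command", "payload": {
  "plan": [
    [[0,-10.3,10.1,6.8,0,0],[0,-10.3,10.1,6.8,0,0],[0,-10.3,10.1,6.8,0,0],[0,-10.3,10.1,6.8,0,0],[0,-14,13.7,9,0,0],[0,-18,17.7,11,0,0],[0,-20.6,20.2,13.6,0,0],[0,-20.6,20.2,13.6,0,0],[0,-20.6,20.2,13.6,0,0],[0,-20.6,20.2,13.6,0,0]]
  ],
  "jaw": 0,
  "newtons": 60
}}

```text
time_s: 1.1
position: [0.3904, 0.0856, 0.2563]
tool_rot: [[0.0, 0.99, -0.141], [0.0, -0.141, -0.99], [-1.0, -0.0, -0.0]]
ft_force: [1.0, 2.2, -1.0]
grip_width: 0.0852
```

```bash
python3 -c "
from h import *
to(.495,-.108,.2,-8)"
```

```text
shift [2.25, 5.24, 7.08] turn [-0.02, -0.0, 0.0] now [0.3904, 0.0856, 0.2563] t 1.1 F [1.04, 2.23, -1.01] w 0.08523420560466041
```

{"api": "arm_command", "payload": {
  "plan": [
    [[1,5.25,7.1,0,0,0],[1,5.25,7.1,0,0,0],[1,5.25,7.1,0,0,0],[1,5.25,7.1,0,0,0],[1.4,5.25,7.1,0,0,0],[1.4,5.25,7.1,0,0,0],[1.4,5.25,7.1,0,0,0],[1.4,5.25,7.1,0,0,0]]
  ]
}}

```text
time_s: 1.9
position: [0.4956, -0.1051, 0.2217]
tool_rot: [[0.0, 0.991, -0.135], [0.0, -0.135, -0.991], [-1.0, 0.0, -0.0]]
ft_force: [-0.8, 0.6, -0.2]
grip_width: 0.0853
```

Run:
```python
from h import *
d=get_image("wrist"); np.savez("pics/w1.npz",**d); cv2.imwrite("pics/w1.png",cv2.cvtColor(d["img"],cv2.COLOR_RGB2BGR))
to(.4985,-.108,.084,-8); print(np.round(d["T"],3).tolist(),proj(d,[[.4985,-.108,.088],[.4853,-.2016,.088]]))
```

```text
shift [5.52, 0.13, 0.1] turn [0.04, 0.0, -0.01] now [0.4957, -0.105, 0.2219] t 1.95 F [-0.32, 0.54, 0.37] w 0.08532814302608868
[[0.991, 0.13, 0.037, 0.505], [-0.135, 0.951, 0.277, -0.035], [0.001, -0.279, 0.96, 0.34], [0.0, 0.0, 0.0, 1.0]] [[286.32109337 212.03304748]
 [285.36609567 320.45719973]]
```

View pics/w1.png

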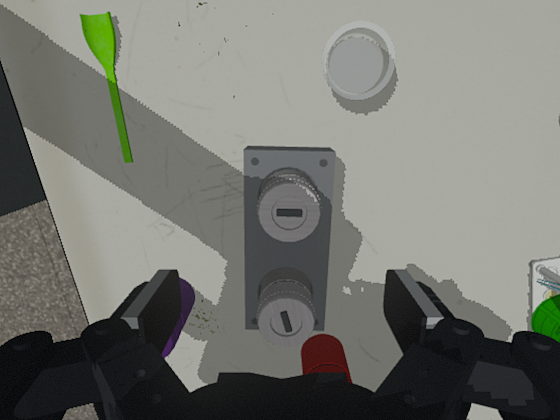

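The wrist view agrees with the top view: the left lid is at (289,211) and the right at (286,320), against predictions of (286,212) and (285,320). The spoon and weighing bottle are clear, so I'll descend on the left jar.

{"api": "arm_command", "payload": {
  "plan": [
    [[1.5,0.16,0.1,0,0,0],[3,0.16,0.1,0,0,0],[4.5,0.16,0.1,0,0,0],[5.2,0.16,0.1,0,0,0],[5.5,0.16,0.1,0,0,0],[5.5,0.16,0.1,0,0,0],[5.5,0.16,0.1,0,0,0]]
  ]
}}

```text
time_s: 2.65
position: [0.5001, -0.109, 0.0851]
tool_rot: [[0.002, 0.991, -0.135], [-0.001, -0.135, -0.991], [-1.0, 0.002, 0.001]]
ft_force: [0.1, 0.7, 0.5]
grip_width: 0.0851
```

{"api": "arm_command", "payload": {
  "plan": [
    [[0,0,0,0,0,0],[0,0,0,0,0,0],[0,0,0,0,0,0],[0,0,0,0,0,0],[0,0,0,0,0,0],[0,0,0,0,0,0],[0,0,0,0,0,0],[0,0,0,0,0,0]]
  ],
  "jaw": 1,
  "newtons": 60
}}

```text
time_s: 3.45
position: [0.5, -0.1092, 0.0849]
tool_rot: [[0.002, 0.991, -0.136], [-0.001, -0.136, -0.991], [-1.0, 0.002, 0.001]]
ft_force: [-0.6, 1.2, 7.8]
grip_width: 0.0487
```

```bash
python3 -c "
from h import *
to(.4995,-.108,.084,-8);print(sensors.observe()['wrist_torque'])"
```

```text
shift [0.03, -0.03, -0.05] turn [0.03, 0.01, -0.02] now [0.5, -0.1092, 0.0849] t 3.45 F [-0.57, 1.22, 7.77] w 0.04871595941656556
[ 0.13775063  0.37062141 -0.03837239]
```

{"api": "arm_command", "payload": {
  "plan": [
    [[-0.1,0,0,0,0,0],[-0.4,0,0,0,0,0],[-0.8,0,0,0,0,0],[-1.2,0,0,0,0,0],[-1.6,0,0,0,0,0],[-1.9,0,0,0,0,0],[-2.1,0,0,0,0,0],[-2.2,0,0,0,0,0],[-2.2,0,0,0,0,0],[-2.2,0,0,0,0,0]]
  ]
}}

```text
time_s: 4.45
position: [0.4994, -0.109, 0.1385]
tool_rot: [[-0.001, 0.991, -0.136], [0.0, -0.136, -0.991], [-1.0, -0.001, -0.0]]
ft_force: [-0.4, -0.5, -3.9]
grip_width: 0.0484
```

{"api": "arm_command", "payload": {
  "plan": [
    [[0,0,0,0,0,0],[0,0,0,0,0,0],[0,0,0,0,0,0],[0,0,0,0,0,0],[0,0,0,0,0,0]]
  ]
}}

```text
time_s: 4.95
position: [0.4996, -0.1091, 0.1388]
tool_rot: [[-0.0, 0.991, -0.136], [0.0, -0.136, -0.991], [-1.0, -0.0, -0.0]]
ft_force: [-0.0, 0.4, -4.3]
grip_width: 0.0483
```

{"api": "arm_command", "payload": {
  "plan": [
    [[0,0,0,0,0,0],[0,0,0,0,0,0],[0,0,0,0,0,0],[0,0,0,0,0,0],[0,0,0,0,0,0]]
  ]
}}

```text
time_s: 5.45
position: [0.4996, -0.109, 0.1388]
tool_rot: [[0.0, 0.991, -0.136], [-0.0, -0.136, -0.991], [-1.0, 0.0, 0.0]]
ft_force: [-0.9, -0.5, -3.2]
grip_width: 0.0486
```

Run:
```python
from h import *
d=get_image("scene");im=cv2.cvtColor(d["img"],cv2.COLOR_RGB2BGR)
a=cv2.resize(im[200:330,270:420],None,fx=3,fy=3)
f=[]
for i in range(5):
    f.append(np.array(sensors.observe()["ft_force"])); e=get_image("wrist")
np.savez("pics/w2.npz",**e)
b=cv2.resize(cv2.cvtColor(e["img"],cv2.COLOR_RGB2BGR)[150:345,180:380],None,fx=2,fy=2)
cv2.imwrite("pics/lift1.png",np.hstack([a,cv2.resize(b,(350,390))]))
print(np.round(f,2).tolist()); to(.4985,-.108,.084,-8); s=sensors.observe(); print(s["joint_efforts"],s["q"])
```

```text
[[-0.26, 0.22, -4.26], [0.08, -0.56, -3.07], [0.7, 0.38, -4.1], [-1.21, -0.14, -3.56], [0.4, 0.45, -3.36]]
shift [2.19, -0.05, -0.04] turn [0.03, 0.0, -0.0] now [0.4996, -0.109, 0.1388] t 5.75 F [0.93, -0.23, -3.42] w 0.04846335742231738
[-2.92093800e-04 -4.49512947e+01 -1.95031625e+01  1.61800985e-03
  4.76022306e-04 -3.85265400e-05] [-2.55958984e+01  2.49841114e+01  9.08569879e+01  1.46575002e-04
  6.41577119e+01 -1.77948392e+01]
```

View pics/lift1.png

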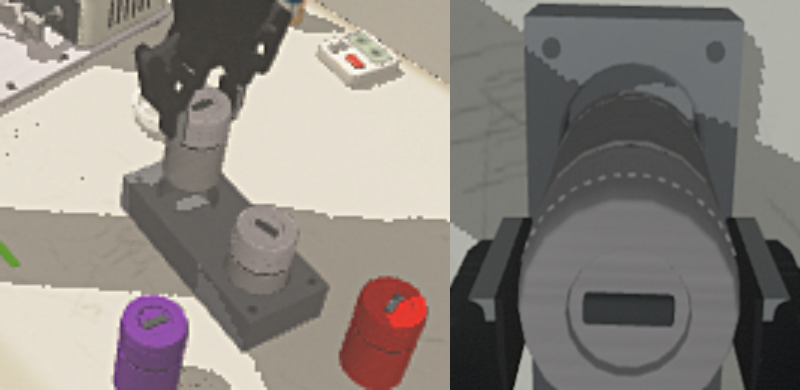

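Held still, the left jar reads about −3.7 N (≈0.38 kg), which is in the heavy range. It hangs upright in the grip, and the picture shows its underside above the block. I'll reverse the lift to set it back.

{"api": "arm_command", "payload": {
  "plan": [
    [[0.3,0,0,0,0,0],[0.7,0,0,0,0,0],[1.1,0,0,0,0,0],[1.5,0,0,0,0,0],[1.8,0,0,0,0,0],[2.0,0,0,0,0,0],[2.1,0,0,0,0,0],[2.18,0,0,0,0,0],[2.18,0,0,0,0,0],[2.18,0,0,0,0,0]]
  ]
}}

```text
time_s: 6.75
position: [0.4997, -0.1091, 0.0849]
tool_rot: [[0.001, 0.991, -0.136], [-0.0, -0.136, -0.991], [-1.0, 0.001, 0.0]]
ft_force: [-1.7, 0.3, 3.7]
grip_width: 0.0484
```

```bash
python3 -c "
from h import *
to(.4985,-.108,.084,-8)"
```

```text
shift [0.04, -0.05, -0.04] turn [0.03, 0.0, -0.01] now [0.4997, -0.1091, 0.0849] t 6.75 F [-1.66, 0.33, 3.66] w 0.048439252087688345
```

{"api": "arm_command", "payload": {
  "plan": [
    [[0,0,0,0,0,0],[0,0,0,0,0,0],[0,0,0,0,0,0],[0,0,0,0,0,0],[0,0,0,0,0,0],[0,0,0,0,0,0]]
  ],
  "jaw": 0
}}

```text
time_s: 7.35
position: [0.4996, -0.1091, 0.0843]
tool_rot: [[0.0, 0.991, -0.136], [-0.0, -0.136, -0.991], [-1.0, 0.0, 0.0]]
ft_force: [1.2, -0.4, -0.6]
grip_width: 0.0855
```

{"api": "arm_command", "payload": {
  "plan": [
    [[-0.5,0,0,0,0,0],[-1.5,0,0,0,0,0],[-3,0,0,0,0,0],[-3.6,0,0,0,0,0],[-3.6,0,1,0,0,0],[-3.6,0,2.5,0,0,0],[-3.6,0,3.8,0,0,0],[-3.6,0,3.8,0,0,0],[-3.6,0,3.8,0,0,0]]
  ]
}}

```text
time_s: 8.25
position: [0.4865, -0.2034, 0.1741]
tool_rot: [[-0.0, 0.991, -0.137], [0.0, -0.137, -0.991], [-1.0, -0.0, -0.0]]
ft_force: [-0.1, 0.5, 0.2]
grip_width: 0.0852
```

Run:
```python
from h import *
d=get_image("wrist"); np.savez("pics/w3.npz",**d); im=cv2.cvtColor(d["img"],cv2.COLOR_RGB2BGR)
cv2.imwrite("pics/w3.png",im)
to(.4863,-.203,.085,-8); print(proj(d,[[.4997,-.1091,.088],[.4863,-.203,.088]]))
```

```text
shift [3.57, -0.01, 0.02] turn [0.03, -0.01, 0.0] now [0.4866, -0.2027, 0.1742] t 8.3 F [0.63, 0.07, 0.69] w 0.08554740731640534
[[282.59228179  65.35128536]
 [281.86713952 228.95803657]]
```

View pics/w3.png

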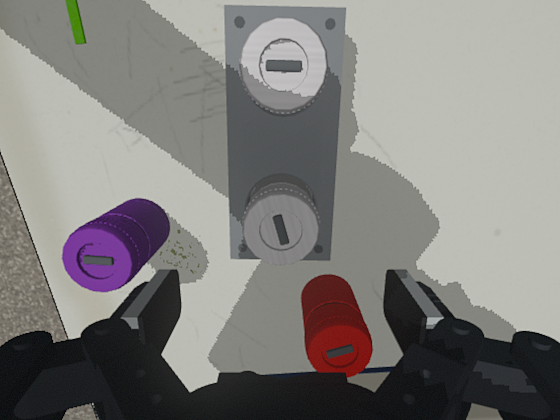

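The right lid is at (282,228), exactly as predicted. The left jar is back, seated in its socket at (284,66). Red and purple both stand clear of the finger paths.

{"api": "arm_command", "payload": {
  "plan": [
    [[1,0,0,0,0,0],[2,0,0,0,0,0],[3,0,0,0,0,0],[3.4,0,0,0,0,0],[3.58,0,0,0,0,0],[3.58,0,0,0,0,0],[3.58,0,0,0,0,0]]
  ]
}}

```text
time_s: 9.0
position: [0.4872, -0.2032, 0.0858]
tool_rot: [[0.001, 0.991, -0.136], [-0.001, -0.136, -0.991], [-1.0, 0.002, 0.001]]
ft_force: [-1.0, -0.2, -0.2]
grip_width: 0.0853
```

{"api": "arm_command", "payload": {
  "plan": [
    [[0,0,0,0,0,0],[0,0,0,0,0,0],[0,0,0,0,0,0],[0,0,0,0,0,0],[0,0,0,0,0,0],[0,0,0,0,0,0],[0,0,0,0,0,0],[0,0,0,0,0,0]]
  ],
  "jaw": 1,
  "newtons": 60
}}

```text
time_s: 9.8
position: [0.4867, -0.2033, 0.0856]
tool_rot: [[0.001, 0.991, -0.136], [-0.001, -0.136, -0.991], [-1.0, 0.001, 0.001]]
ft_force: [-1.8, 0.9, 6.1]
grip_width: 0.0484
```

{"api": "arm_command", "payload": {
  "plan": [
    [[-0.1,0,0,0,0,0],[-0.4,0,0,0,0,0],[-0.8,0,0,0,0,0],[-1.2,0,0,0,0,0],[-1.6,0,0,0,0,0],[-1.9,0,0,0,0,0],[-2.1,0,0,0,0,0],[-2.2,0,0,0,0,0],[-2.2,0,0,0,0,0],[-2.2,0,0,0,0,0]]
  ]
}}

```text
time_s: 10.8
position: [0.4866, -0.2031, 0.1395]
tool_rot: [[-0.001, 0.991, -0.136], [0.0, -0.136, -0.991], [-1.0, -0.001, -0.0]]
ft_force: [-0.3, 0.1, -2.2]
grip_width: 0.0487
```

{"api": "arm_command", "payload": {
  "plan": [
    [[0,0,0,0,0,0],[0,0,0,0,0,0],[0,0,0,0,0,0],[0,0,0,0,0,0],[0,0,0,0,0,0],[0,0,0,0,0,0],[0,0,0,0,0,0],[0,0,0,0,0,0],[0,0,0,0,0,0],[0,0,0,0,0,0]]
  ]
}}

```text
time_s: 11.8
position: [0.4867, -0.2032, 0.1398]
tool_rot: [[0.0, 0.991, -0.136], [-0.0, -0.136, -0.991], [-1.0, 0.0, 0.0]]
ft_force: [-0.0, -0.3, -1.8]
grip_width: 0.0484
```

Run:
```python
from h import *
f=[]
for i in range(6):
    f.append(np.array(sensors.observe()["ft_force"])); e=get_image("scene")
np.savez("pics/s2.npz",**e)
print(np.round(f,2)[:,2].tolist()); to(.4863,-.203,.085,-8)
```

```text
[-1.83, -1.93, -2.17, -1.52, -1.81, -2.18]
shift [2.19, -0.02, -0.01] turn [0.03, 0.0, -0.0] now [0.4867, -0.2032, 0.1398] t 12.1 F [-0.24, -0.59, -0.94] w 0.048388425308262505
```

The right jar reads about 1.9 N (≈0.19 kg), so it is the light one and the left is heavy. I'll set it back and return to the left jar.

{"api": "arm_command", "payload": {
  "plan": [
    [[0.3,0,0,0,0,0],[0.7,0,0,0,0,0],[1.1,0,0,0,0,0],[1.5,0,0,0,0,0],[1.8,0,0,0,0,0],[2.0,0,0,0,0,0],[2.1,0,0,0,0,0],[2.18,0,0,0,0,0],[2.18,0,0,0,0,0],[2.18,0,0,0,0,0]]
  ]
}}

```text
time_s: 13.1
position: [0.4868, -0.2033, 0.0857]
tool_rot: [[0.0, 0.991, -0.136], [-0.0, -0.136, -0.991], [-1.0, 0.001, 0.0]]
ft_force: [-1.1, 0.2, 2.0]
grip_width: 0.0483
```

{"api": "arm_command", "payload": {
  "plan": [
    [[0,0,0,0,0,0],[0,0,0,0,0,0],[0,0,0,0,0,0],[0,0,0,0,0,0],[0,0,0,0,0,0],[0,0,0,0,0,0]]
  ],
  "jaw": 0
}}

```text
time_s: 13.7
position: [0.4867, -0.2032, 0.0853]
tool_rot: [[0.0, 0.991, -0.136], [-0.0, -0.136, -0.991], [-1.0, 0.0, 0.0]]
ft_force: [0.1, -1.2, 0.4]
grip_width: 0.0852
```

{"api": "arm_command", "payload": {
  "plan": [
    [[-0.5,0,0,0,0,0],[-1.5,0,0,0,0,0],[-3,0,0,0,0,0],[-3.6,0,0,0,0,0],[-3.6,0,-1,0,0,0],[-3.6,0,-2.5,0,0,0],[-3.6,0,-3.8,0,0,0],[-3.6,0,-3.8,0,0,0],[-3.6,0,-3.8,0,0,0]]
  ]
}}

```text
time_s: 14.6
position: [0.4997, -0.1087, 0.1754]
tool_rot: [[0.0, 0.991, -0.134], [-0.0, -0.134, -0.991], [-1.0, 0.0, 0.0]]
ft_force: [0.6, -0.6, -0.4]
grip_width: 0.0852
```

Run:
```python
from h import *
to(.4997,-.1091,.085,-8)
d=get_image("wrist"); np.savez("pics/w4.npz",**d)
e=get_image("top"); np.savez("pics/t4.npz",**e)
a=cv2.resize(d["img"],(400,300)); b=cv2.resize(e["img"][140:290,290:490],(400,300),interpolation=2)
cv2.imwrite("pics/back.png",cv2.cvtColor(np.hstack([a,b]),4)); print(proj(d,[[.4997,-.1091,.088],[.4863,-.203,.088]]))
```

```text
shift [3.62, 0.0, 0.01] turn [0.05, 0.0, -0.0] now [0.4997, -0.1087, 0.1754] t 14.6 F [0.64, -0.64, -0.44] w 0.08523042861815261
[[282.28373229 229.30515884]
 [281.31125016 356.3044535 ]]
```

View pics/back.png

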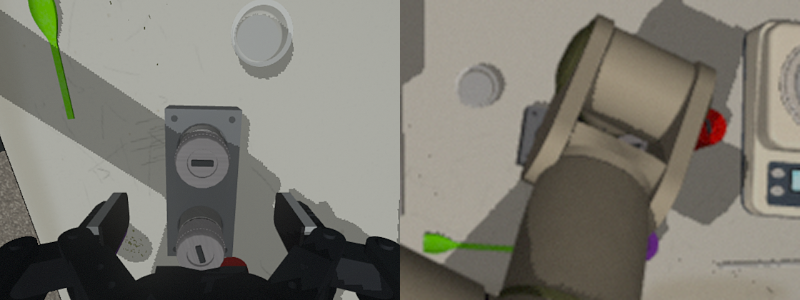

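Both jars are seated and the weighing bottle and spoon are untouched. Now I'll grasp the heavy left jar and raise it.

{"api": "arm_command", "payload": {
  "plan": [
    [[1,0,0,0,0,0],[2,0,0,0,0,0],[3,0,0,0,0,0],[3.4,0,0,0,0,0],[3.57,0,0,0,0,0],[3.57,0,0,0,0,0],[3.57,0,0,0,0,0]]
  ]
}}

```text
time_s: 15.4
position: [0.5001, -0.1094, 0.087]
tool_rot: [[0.002, 0.991, -0.136], [-0.001, -0.136, -0.991], [-1.0, 0.002, 0.001]]
ft_force: [0.7, 0.0, 0.4]
grip_width: 0.0857
```

{"api": "arm_command", "payload": {
  "plan": [
    [[0,0,0,0,0,0],[0,0,0,0,0,0],[0,0,0,0,0,0],[0,0,0,0,0,0],[0,0,0,0,0,0],[0,0,0,0,0,0],[0,0,0,0,0,0],[0,0,0,0,0,0]]
  ],
  "jaw": 1,
  "newtons": 60
}}

```text
time_s: 16.2
position: [0.4999, -0.1091, 0.0869]
tool_rot: [[0.001, 0.991, -0.136], [-0.001, -0.136, -0.991], [-1.0, 0.001, 0.0]]
ft_force: [-0.3, 0.1, 6.5]
grip_width: 0.0486
```

{"api": "arm_command", "payload": {
  "plan": [
    [[-0.1,0,0,0,0,0],[-0.4,0,0,0,0,0],[-0.8,0,0,0,0,0],[-1.3,0,0,0,0,0],[-1.9,0,0,0,0,0],[-2.6,0,0,0,0,0],[-3.3,0,0,0,0,0],[-3.8,0,0,0,0,0],[-4,0,0,0,0,0],[-4,0,0,0,0,0]]
  ]
}}

```text
time_s: 17.2
position: [0.4996, -0.1091, 0.1868]
tool_rot: [[0.001, 0.991, -0.136], [-0.001, -0.136, -0.991], [-1.0, 0.001, 0.0]]
ft_force: [0.9, -0.6, -3.2]
grip_width: 0.0485
```

```bash
python3 -c "
from h import *
to(.475,.08,.185,1.4)"
```

```text
shift [0.07, -2.0, -7.36] turn [-1.53, 0.0, -0.01] now [0.4996, -0.1091, 0.1868] t 17.2 F [0.87, -0.63, -3.23] w 0.04849119710527105
```

{"api": "arm_command", "payload": {
  "plan": [
    [[0,-0.1,-0.3,-0.1,0,0],[0,-0.3,-1.0,-0.2,0,0],[0,-0.6,-2,-0.4,0,0],[0,-0.9,-3.2,-0.7,0,0],[0,-1.2,-4.5,-1.0,0,0],[0,-1.6,-5.8,-1.2,0,0],[0,-1.8,-6.6,-1.4,0,0],[0,-2,-7.1,-1.5,0,0],[0,-2,-7.3,-1.53,0,0],[0,-2,-7.35,-1.53,0,0]]
  ]
}}

```text
time_s: 18.2
position: [0.4751, 0.0798, 0.1859]
tool_rot: [[-0.0, 1.0, 0.024], [-0.0, 0.024, -1.0], [-1.0, -0.0, 0.0]]
ft_force: [0.6, -0.1, -3.7]
grip_width: 0.0481
```

Run:
```python
from h import *
d=get_image("wrist"); np.savez("pics/w5.npz",**d); cv2.imwrite("pics/w5.png",cv2.resize(cv2.cvtColor(d["img"],4),(800,600),interpolation=2))
to(.488,.166,.185,1.4); print(np.round(d["T"],3).tolist())
th=np.radians(1.4);o=np.array([.5,.1665]);
for n,x,y,z in [("apexV",.0289,0,.061),("jawL",.0081,.036,.061),("pad",-.055,0,.055),("hous",.069,0,.089)]:
    P=[o[0]+x*np.cos(th)-y*np.sin(th),o[1]+x*np.sin(th)+y*np.cos(th),z]; print(n,proj(d,[P])*800/560)
```

```text
shift [0.04, 0.59, -3.45] turn [-0.01, 0.0, 0.0] now [0.4752, 0.0795, 0.1859] t 18.25 F [0.43, -0.68, -4.01] w 0.04843509200569132
[[1.0, -0.023, -0.007, 0.473], [0.024, 0.96, 0.279, 0.151], [0.001, -0.28, 0.96, 0.304], [0.0, 0.0, 0.0, 1.0]]
apexV [[523.55192254 125.34288366]]
jawL [[482.30024251  39.39858663]]
pad [[344.51288335 126.21171293]]
hous [[637.41229405 120.76286431]]
```

View pics/w5.png

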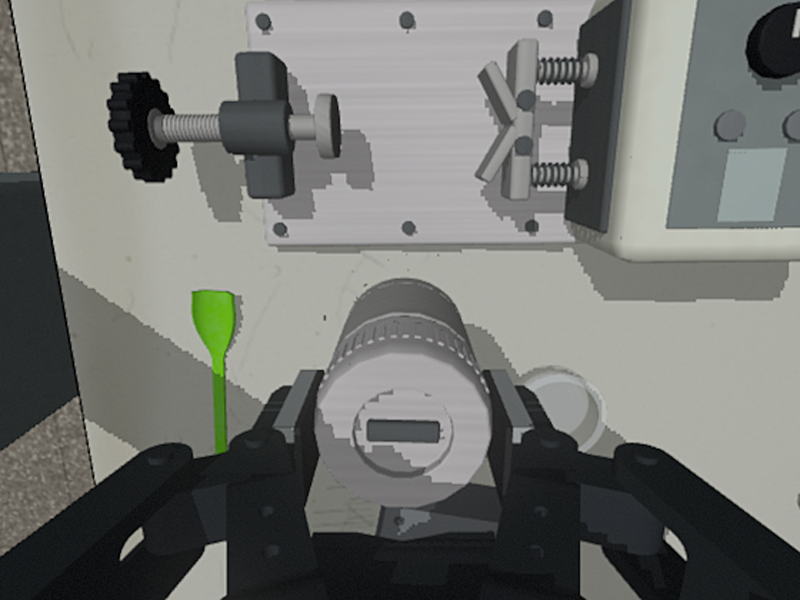

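The wrist view shows the V-jaw apex at about (514,123), its arm tips at (482,66) and (478,180), the pad face at (341,126) and the housing edge near (625,–). That puts the mill origin at about (0.497, 0.167), 3 mm nearer than my first estimate. I'll go above the entry, then lower.

{"api": "arm_command", "payload": {
  "plan": [
    [[0,0.05,-0.3,0,0,0],[0,0.1,-0.9,0,0,0],[0,0.2,-1.7,0,0,0],[0,0.3,-2.5,0,0,0],[0,0.4,-3.1,-0.05,0,0],[0,0.41,-3.4,-0.1,0,0],[0,0.41,-3.48,-0.1,0,0],[0,0.41,-3.48,-0.1,0,0],[0,0.41,-3.48,-0.1,0,0]]
  ]
}}

```text
time_s: 19.15
position: [0.4832, 0.1664, 0.1861]
tool_rot: [[-0.0, 0.999, 0.034], [-0.0, 0.034, -0.999], [-1.0, -0.0, 0.0]]
ft_force: [1.0, -1.0, -2.5]
grip_width: 0.0483
```

Run:
```python
from h import *
f=[]
for i in range(4):
    f.append(sensors.observe()["ft_force"]); d=get_image("scene")
print(np.mean(f,0).round(2)); to(.485,.1667,.104,2)
d2=get_image("wrist");np.savez("pics/w6.npz",**d2)
a=cv2.resize(d["img"][150:270,200:360],(400,300),interpolation=2);b=cv2.resize(d2["img"],(400,300))
cv2.imwrite("pics/entry.png",cv2.cvtColor(np.hstack([a,b]),4))
```

```text
[ 0.38 -0.07 -3.41]
shift [3.28, 0.07, -0.0] turn [-0.01, 0.0, -0.0] now [0.4832, 0.1666, 0.1861] t 19.35 F [0.89, -0.08, -3.97] w 0.048334784842312094
```

View pics/entry.png

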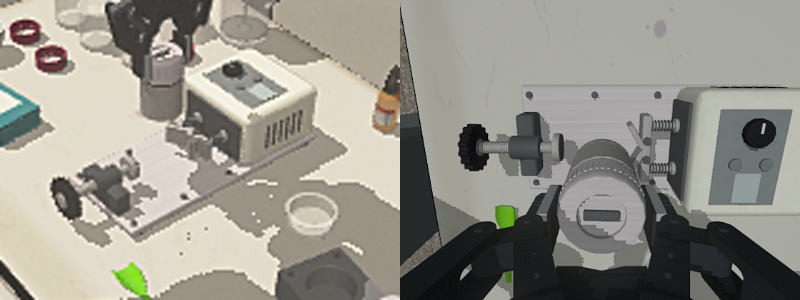

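The jar hangs over the gap between the pad and the V-jaw. I'll lower it straight down and average the free force as a baseline.

{"api": "arm_command", "payload": {
  "plan": [
    [[0.1,0.03,0,0,0,0],[0.4,0.05,0,0,0,0],[0.9,0.05,0,0,0,0],[1.4,0.05,0,0,0,0],[1.9,0.05,0,0,0,0],[2.4,0.05,0,0,0,0],[2.8,0.05,0,0,0,0],[3.1,0.05,0,0,0,0],[3.24,0.05,0,0,0,0],[3.24,0.05,0,0,0,0]]
  ]
}}

```text
time_s: 20.4
position: [0.4843, 0.167, 0.1047]
tool_rot: [[-0.001, 0.999, 0.034], [-0.0, 0.034, -0.999], [-1.0, -0.001, 0.0]]
ft_force: [-0.1, 0.7, -3.1]
grip_width: 0.0484
```

Run:
```python
from h import *
f=[]
for i in range(16):
    f.append(sensors.observe()["ft_force"]); d=get_image(["wrist","scene"][i%2])
    np.savez("pics/e%d.npz"%(i%2),**d)
print(np.mean(f,0).round(2),(np.std(f,0)/4).round(2)); to(.497,.1667,.104,2)
a,b=load("e0")["img"],load("e1")["img"]
cv2.imwrite("pics/low.png",cv2.cvtColor(np.hstack([cv2.resize(b[170:260,220:340],(400,300),interpolation=2),cv2.resize(a[0:210,130:410],(400,300),interpolation=2)]),4))
```

```text
[ 0.13  0.06 -3.57] [0.1  0.12 0.1 ]
shift [0.04, 0.5, 0.03] turn [-0.0, -0.0, 0.0] now [0.4844, 0.1671, 0.1051] t 21.2 F [-0.65, 0.2, -3.21] w 0.0484620759959878
```

View pics/low.png

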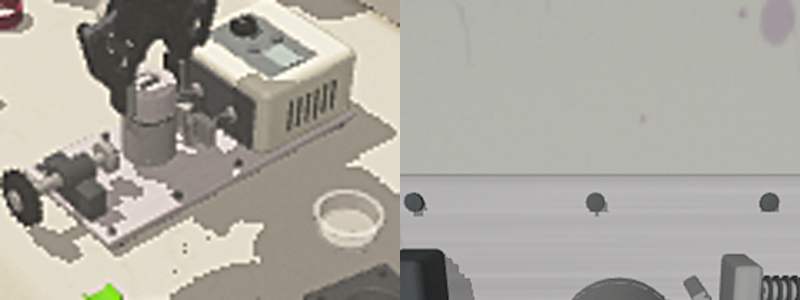

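The jar is free between the jaws: no contact force, just the 3.6 N weight. The wrist view also shows the jaw's back plate, at crop (738,260), so I can track its travel by eye as well as by force. I'll advance slowly.

{"api": "arm_command", "payload": {
  "plan": [
    [[0,0.06,0,0,0,0],[0,0.14,0,0,0,0],[0,0.22,0,0,0,0],[0,0.3,0,0,0,0],[0,0.38,0,0,0,0],[0,0.46,0,0,0,0],[0,0.52,0,0,0,0],[0,0.58,0,0,0,0],[0,0.6,0,0,0,0],[0,0.6,0,0,0,0]]
  ]
}}

```text
time_s: 22.2
position: [0.4992, 0.1676, 0.105]
tool_rot: [[-0.001, 0.999, 0.035], [-0.0, 0.035, -0.999], [-1.0, -0.001, 0.0]]
ft_force: [-0.8, -0.4, -2.8]
grip_width: 0.0484
```

```bash
cat > m.py <<'E'
from h import *
import sys
f=[]
for i in range(16):
    f.append(sensors.observe()["ft_force"]); d=get_image("wrist")
np.savez("pics/%s.npz"%sys.argv[1],**d)
print(np.mean(f,0).round(2),(np.std(f,0)/4).round(2)); to(.502,.1671,.105,2)
# jaw plate: world x of column edges at z .061 along row of a given world y
for n in ["e0",sys.argv[1]]:
    d=load(n); y=.198
    g=cv2.cvtColor(d["img"],cv2.COLOR_RGB2GRAY)
    xs=np.arange(.49,.545,.0005); 
    L=[]
    for yy in (.194,.196,.198,.200):
        px=proj(d,np.c_[xs,np.full_like(xs,yy),np.full_like(xs,.061)]).astype(np.float32)
        L.append(cv2.remap(g,px[:,:1],px[:,1:],1)[:,0])
    p=np.mean(L,0); gr=np.gradient(p); k=np.argsort(-abs(gr))[:8]
    print(n,[(round(xs[j],4),round(gr[j],1)) for j in sorted(k)])
E
python3 m.py p1
```

```text
[-1.66 -0.33 -3.52] [0.13 0.13 0.17]
shift [0.0, 0.11, 0.02] turn [-0.0, -0.0, 0.0] now [0.4993, 0.1676, 0.105] t 23.0 F [-2.2, 0.04, -3.39] w 0.04788665191058399
e0 [(np.float64(0.5175), np.float64(-31.2)), (np.float64(0.518), np.float64(-39.5)), (np.float64(0.5315), np.float64(-23.6)), (np.float64(0.5345), np.float64(-23.1)), (np.float64(0.536), np.float64(28.4)), (np.float64(0.5375), np.float64(-35.6)), (np.float64(0.5405), np.float64(-28.8)), (np.float64(0.544), np.float64(-30.9))]
p1 [(np.float64(0.5235), np.float64(-31.2)), (np.float64(0.524), np.float64(-38.0)), (np.float64(0.5365), np.float64(-27.0)), (np.float64(0.538), np.float64(28.0)), (np.float64(0.5395), np.float64(-28.6)), (np.float64(0.541), np.float64(29.6)), (np.float64(0.5425), np.float64(-30.4)), (np.float64(0.544), np.float64(28.5))]
```

Force says about 1.8 N (4.5 mm) and vision suggests about 6 mm. I'll settle the plate's true height from two views taken with the jaw at rest.

Run:
```python
from h import *
def edge(n,z,lo=.508,hi=.53):
    d=load(n); g=cv2.cvtColor(d["img"],cv2.COLOR_RGB2GRAY); xs=np.arange(lo,hi,.00025)
    L=[]
    for yy in (.194,.196,.198,.2):
        px=proj(d,np.c_[xs,np.full_like(xs,yy),np.full_like(xs,z)]).astype(np.float32)
        L.append(cv2.remap(g,px[:,:1],px[:,1:],1)[:,0].astype(float))
    gr=np.gradient(cv2.GaussianBlur(np.mean(L,0)[:,None],(1,5),0)[:,0]); j=np.argsort(-abs(gr))[:1]
    return [round(xs[j[0]],4),round(gr[j[0]],1)]
for z in (.05,.056,.061,.066,.071): print(z,[edge(n,z) for n in ("w5","e0","p1")])
d=load("p1"); cv2.imwrite("pics/p1.png",cv2.cvtColor(cv2.resize(d["img"][0:210,130:410],(800,600),interpolation=2),4))
```

```text
0.05 [[np.float64(0.5207), np.float64(-16.9)], [np.float64(0.5202), np.float64(-20.4)], [np.float64(0.5255), np.float64(-20.1)]]
0.056 [[np.float64(0.5195), np.float64(-14.3)], [np.float64(0.5187), np.float64(-19.2)], [np.float64(0.5247), np.float64(-20.0)]]
0.061 [[np.float64(0.5185), np.float64(-12.7)], [np.float64(0.5177), np.float64(-20.8)], [np.float64(0.5237), np.float64(-20.4)]]
0.066 [[np.float64(0.522), np.float64(10.5)], [np.float64(0.5167), np.float64(-21.7)], [np.float64(0.523), np.float64(-20.6)]]
0.071 [[np.float64(0.521), np.float64(9.0)], [np.float64(0.5157), np.float64(-21.4)], [np.float64(0.5222), np.float64(-18.1)]]
```

View pics/p1.png

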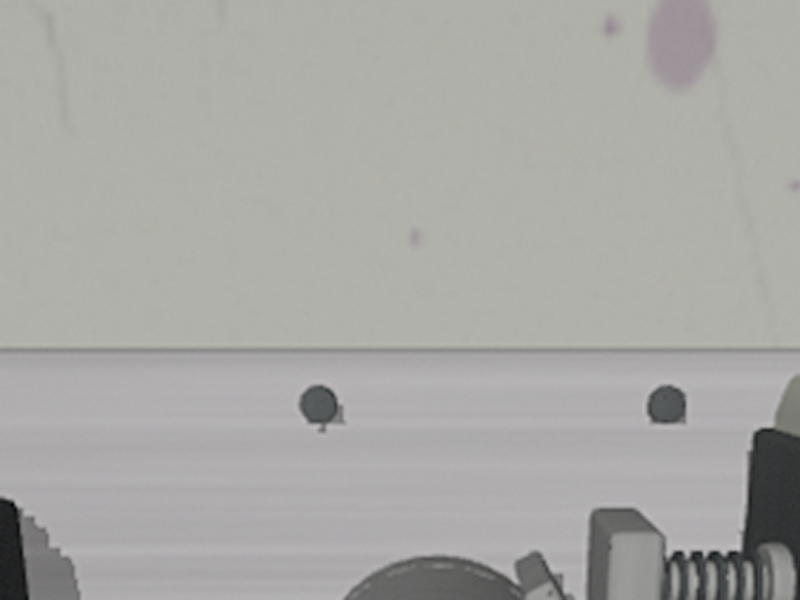

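```bash
cat > j.py <<'E'
from h import *
import sys
def edge(n,z,sgn,lo,hi):
    d=load(n); g=cv2.cvtColor(d["img"],cv2.COLOR_RGB2GRAY); xs=np.arange(lo,hi,.00025)
    L=[]
    for yy in (.192,.194,.196):
        px=proj(d,np.c_[xs,np.full_like(xs,yy),np.full_like(xs,z)]).astype(np.float32)
        L.append(cv2.remap(g,px[:,:1],px[:,1:],1)[:,0].astype(float))
    gr=sgn*np.gradient(cv2.GaussianBlur(np.mean(L,0)[:,None],(1,5),0)[:,0]); j=np.argmax(gr)
    return round(xs[j],4),round(gr[j],1)
for n in ["e0"]+sys.argv[1:]: print(n,"low",edge(n,.032,-1,.516,.536),"top",edge(n,.061,1,.517,.532))
E
python3 j.py p1
```

```text
e0 low (np.float64(0.5242), np.float64(19.4)) top (np.float64(0.5227), np.float64(11.1))
p1 low (np.float64(0.5285), np.float64(18.6)) top (np.float64(0.5275), np.float64(11.4))
```

With the correct edge heights, travel reads 4.3 mm (low edge), 4.8 mm (top edge) and 4.5 mm from force, all in agreement. I'll add 0.5 mm.

{"api": "arm_command", "payload": {
  "plan": [
    [[0,0.02,0,0,0,0],[0,0.02,0,0,0,0],[0,0.02,0,0,0,0],[0,0.02,0,0,0,0],[0,0.02,0,0,0,0]]
  ]
}}

```text
time_s: 23.5
position: [0.4999, 0.1676, 0.1051]
tool_rot: [[-0.0, 0.999, 0.034], [-0.0, 0.034, -0.999], [-1.0, -0.0, 0.0]]
ft_force: [-2.1, 1.1, -4.6]
grip_width: 0.048
```

```bash
python3 m.py p2 | head -2; python3 j.py p2
python3 - <<'E'
from h import *
d=get_image("scene");t=get_image("top")
cv2.imwrite("pics/fin.png",cv2.cvtColor(np.hstack([cv2.resize(d["img"][150:330,180:420],(400,300),interpolation=2),cv2.resize(t["img"],(400,300))]),4))
E
```

```text
[-1.9  -0.18 -4.21] [0.13 0.15 0.09]
shift [0.0, 0.08, 0.02] turn [-0.0, 0.0, 0.0] now [0.4999, 0.1676, 0.1051] t 24.3 F [-1.94, 0.49, -4.54] w 0.04820072600824988
e0 low (np.float64(0.5242), np.float64(19.4)) top (np.float64(0.5227), np.float64(11.1))
p2 low (np.float64(0.529), np.float64(18.6)) top (np.float64(0.5282), np.float64(11.3))
```

View pics/fin.png

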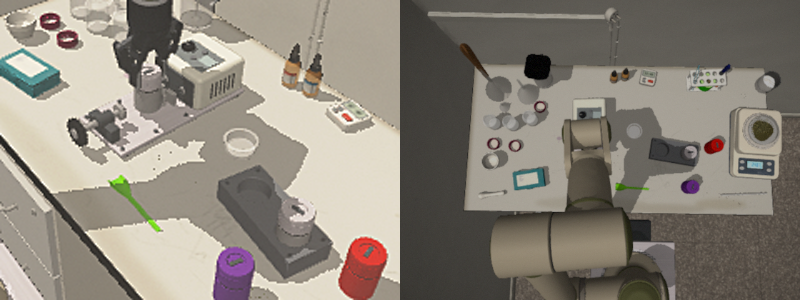

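The jar is upright against the V-jaw, and the other jar is standing in its own socket. Jaw travel reads 4.8 to 5.5 mm by vision and 5.1 mm by force (2.03 N). The rest of the bench looks undisturbed, so I'll hand in.

```bash
python3 -c "
from rig import workorder
print(workorder.close_job())"
```

```text
the job is handed in; nothing more can be done
None
```

I lifted and weighed both jars in the order asked, then pressed the heavier left jar against the mill's V-jaw. The job was handed in at about 24 s with the arm still holding it there.

- **Weighing:** the left jar read about 3.7 N (0.38 kg, heavy) and the right about 1.9 N (0.19 kg, light). Each was set back in its own socket, and the light one still stands in the right socket.
- **Mill:** I lowered the heavy jar upright between the jaws, with its underside about 28 mm above the bench and not touching the bed, and pressed it along the mill's +x.
- **Jaw travel:** the last checks gave about 5.1 mm from the force (2.0 N) and 4.8 to 5.5 mm from two edges in the wrist camera. An earlier camera reading of 6 mm disagreed because I had assumed the wrong height for the edge. With the right heights it read 4.3 to 4.8 mm, matching the force.
- **Vertical force:** it read 4.2 N at the end against 3.6 N in free air. I took the difference as noise or V-jaw friction and did not pursue it.
- **Rest of the bench:** nothing else looked moved in the final scene and top views.

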